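# Put three reagent bottles on the right risers

## Robot

A 6-joint arm with a two-finger parallel gripper is mounted at the origin on the work surface; the furniture and walls round the work are solid. World frame = base frame: x ahead of the robot, y to its left, z up, the work surface at z = 0. Lengths are in m, angles in rad, forces in N, time in s.
With the tool pointing down it reaches from about 0.35 to 0.775 m from the base axis. Payload 7.3 kg.
Tool frame: the origin (TCP) lies midway between the tips of the shut fingers; the grasp point (between the pads) lies 19 mm behind it; z points along the fingers, y is the line along which they close (so a half turn about z gives the same grasp; the last joint's range is limited). The gripper opens to 92 mm and grips with 3 to 60 N. Pads are 19 mm wide; open, the fingers measure 130 mm over their backs; the gripper's body (75 mm by 190 mm) begins 47 mm behind the grasp point.
Start: joints at [1.041, 0.342, 1.524, -0, 1.275, -0.146], TCP at [0.197, 0.487, 0.227] pointing down, gripper open.
Joint ranges: [-2.53, 2.53], [-0.77, 2.02], [0.04, 2.7], [-1, 4.14], [0.28, 2.66], [-3.11, 3.11]. Speed limits (rad/s): [2.57, 2.57, 3.14, 3.14, 3.14, 3.14].

## Interface

Orientations are given as [roll, pitch, yaw] about the fixed x, y, z axes, in that order (R = Rz(yaw) Ry(pitch) Rx(roll)).
In Python, from cell import robot, read_camera, camera_params, nets gives the robot as it stands. The module is installed in compiled form; this text tells all that it offers.
- The arm moves only by the tool step_arm, never from a script. Its argument "steps" is a list of rows, each an object of numbers: "x", "y", "z": the shift along the tool's x, y, z as a fraction of full scale; "rx", "ry", "rz": the turn, a rotation vector about the tool's x, y, z as a fraction of full scale; "claw": the opening, from -1 (shut) to 1 (fully open). In form: [{"x": .., "y": .., "z": .., "rx": .., "ry": .., "rz": .., "claw": ..}, ...]. A call has 1 to 12 rows; each row is the pose to reach, as a shift and turn from the pose commanded when the call began, along the tool's axes at that moment; what a row does not reach only later rows make up. Full scale, the value 1, is 750 mm for a shift and pi/4 rad for a turn. A row lasts 1/12 s, in which the tool goes at most 41.7 mm and 7.16 degrees, less where a joint would pass 70% of its speed; a pose out of reach is approached as far as the arm can. A call with a number of a shift or a turn outside -1 to 1 is refused whole. A call with a gripper value outside its range is refused whole. The fingers move at their own pace and stop on an object; "squeeze" is the grip in N (left out, the last holds). Time passes only in rows, so rows that repeat a pose let the fingers close. It gives the time, the measured TCP pose, the force, the opening and the grip force at its end, in the units of the state.
- robot.observe(): the state, without advancing time (a new reading comes with each control period).
- read_camera(name): name is "scene" or "top"; returns (picture, depth): 400x640x3 uint8, blue, green, red; 400x640 float32, m along the optical axis (not along the pixel's ray), 0 where there is no reading.
- camera_params(name): a dict with "fx", "fy", "cx", "cy" (pixels), "R" (3x3) and "t" (3): a world point X has camera coordinates R X + t. Camera axes: x right, y down, z forward; pixel columns grow to the right and rows downward; lengths in m; the calibration is good to about 2 mm. A picture is of the moment at which its call begins. camera_params takes no time and is no camera call.
- robot.hand_in(): hands the job in; it is judged then, once.
Trained networks look in the newest picture that a camera, given by its name, has taken for a name from the list of things; names that differ only in an ending like _2 or _b are one class to them, and where a whole thing is asked for, a point or a joint stands for the part that bears it (a point fixed in the world has none). Each returns a list of dicts, best first, with "conf" (0 to 1); they miss things now and then, are a little off and sometimes report something else, mostly with a low value. They report only what shows in the picture. A call takes as long as a camera call. They do not tell look-alikes from the thing itself.
- nets.masks_of(camera, query): "region" (400x640 bool, what is visible of it) and "box" ([left, top, right, bottom] in pixels, round what is visible of it).
- nets.landmark_of(camera, query): "pixel" ([row, column] in pixels: a listed point, or the origin of a listed thing).
The state is a dict: "time": time; "qpos": joint angles; "qvel": joint speeds; "joint_efforts": joint torques, N m; "tool_pos": TCP position; "tool_rot": TCP orientation; "contact_force": force on the tool from outside, world axes, zero at the start; "torque": the same for the moment, N m; "opening": finger opening in m; "grip_force": force on a finger pad.
Only numpy, scipy, OpenCV 4.12 (cv2) and the standard library are available. Lean on these libraries where they do the work, as an engineer would, in place of code of your own. Each camera call takes 0.05 s, during which the arm holds its last target. There are 200 camera calls.

## Task

The three reagent bottles stand on the wrong risers. Move them round so that all three caps come level: tallest bottle in the middle of the lowest riser, middle-sized bottle in the middle of the medium riser, smallest bottle in the middle of the highest riser, all upright; the empty square tray is there to park a bottle on the way. Do not tip a bottle over and do not disturb the slide box, the specimen cup and the timer nearby.

Things in the scene. Friction and masses are not known exactly. Their poses are not given: they have to be found in the camera images.
- bottle_tall: the largest reagent bottle, white, loose, standing upright: 130 mm tall over its cap; plain cylindrical body 62 mm in diameter, straight from the foot to about 85 mm up, then a shoulder, then a 36 mm diameter screw cap from 110 mm to 130 mm. Fixed cap; origin at the centre of its underside, z up. At the start it stands on a wrong riser. Under 0.4 kg
- bottle_mid: the middle-sized reagent bottle, dark brown, loose, standing upright: 105 mm tall over its cap; plain cylindrical body 52 mm in diameter, straight from the foot to about 69 mm up, then a shoulder, then a 31 mm diameter screw cap from 89 mm to 105 mm. Fixed cap; origin at the centre of its underside, z up. At the start it stands on a wrong riser. Under 0.4 kg
- bottle_small: the smallest reagent bottle, white, loose, standing upright: 58 mm tall over its cap; plain cylindrical body 33 mm in diameter, straight from the foot to about 38 mm up, then a shoulder, then a 23 mm diameter screw cap from 49 mm to 58 mm. Fixed cap; origin at the centre of its underside, z up. At the start it stands on a wrong riser. Under 0.4 kg
- riser_low_top (a point): this point: the centre of the flat top of the lowest (a plain disc) riser, 12 mm above the worktop. The riser is round, fixed to the worktop, grey, top 110 mm in diameter with a thin flush black ring 96 mm in outer diameter and a black centre dot, nothing raised; z up
- riser_mid_top (a point): this point: the centre of the flat top of the medium (spool-shaped) riser, 37 mm above the worktop. The riser is round, fixed to the worktop, grey, top 110 mm in diameter with a thin flush black ring 96 mm in outer diameter and a black centre dot, nothing raised; z up
- riser_high_top (a point): this point: the centre of the flat top of the highest (spool-shaped) riser, 84 mm above the worktop. The riser is round, fixed to the worktop, grey, top 110 mm in diameter with a thin flush black ring 96 mm in outer diameter and a black centre dot, nothing raised; z up
- tray: empty white square parking tray, fixed to the worktop, 100 x 100 mm outside, rim 10 mm high, walls 4 mm thick, flat inner floor; origin at the centre of its underside on the worktop, inner floor 4 mm above it
- slides: flat box for microscope slides, 60 x 85 x 35 mm, loose, a bystander; origin at the centre of its underside. Leave it where it is
- cup: specimen cup with a lid, 63 mm in diameter, 65 mm high, loose, a bystander; origin at the centre of its underside. Leave it where it is
- kitchen_timer: flat bench timer, 62 x 68 x 19 mm, loose, a bystander; origin at the centre of its underside. Leave it where it is
Not all that is in view belongs to the job. What is shaped like the bottle_tall but orange or yellow is not meant.

How it is judged:
At the end, for the whole second after the job is handed in: each bottle stands upright (within 0.1 rad), at rest and released on its own riser - tallest on the lowest, middle on the medium, smallest on the highest - its underside within 5 mm of the riser's top and its axis within 15 mm of the riser's centre (horizontal distance between bottle_tall and riser_low_top below 0.015 m and z of bottle_tall in the frame of riser_low_top between -0.005 and 0.005 m and angle between each of bottle_tall, bottle_mid, bottle_small's own z axis and vertical below 0.1 rad and linear speed of each of bottle_tall, bottle_mid, bottle_small below 0.02 m/s and horizontal distance between bottle_mid and riser_mid_top below 0.015 m and z of bottle_mid in the frame of riser_mid_top between -0.005 and 0.005 m and horizontal distance between bottle_small and riser_high_top below 0.015 m and z of bottle_small in the frame of riser_high_top between -0.005 and 0.005 m); the robot touches nothing.
It fails at once if a bottle was tipped over (angle between any of bottle_tall, bottle_mid, bottle_small's own z axis and vertical above 0.6 rad).
It fails at once if the slide box, the specimen cup or the timer was moved by more than 20 mm (distance of any of slides, cup, kitchen_timer from where it was at the start of the episode above 0.02 m).
It also fails if it takes over 99 s, if anything falls off the work surface, if the arm or the gripper's body presses on something with over 40 N, if the wrist force passes 120 N, or if a joint passes its speed limit or range.

## Working session

There is one attempt and no reset: what is moved stays moved. The work goes in short steps, Python scripts to look and compute and a tool call to move; the robot and the scene stay as the last step left them, time stands still between calls to the robot, and variables do not carry over. Pictures are saved under pics/ and viewed, at most 14 in all, crops included, and the job is handed in when it is done.

Besides the shell and the picture viewer there is one more tool, called after "Call:" as name(argument=value, ...) on one line, values as JSON. step_arm: Moves the arm, as the interface text tells. Its arguments: {"type":"object","properties":{"steps":{"type":"array","items":{"type":"object","properties":{"x":{"type":"number","minimum":-1,"maximum":1},"y":{"type":"number","minimum":-1,"maximum":1},"z":{"type":"number","minimum":-1,"maximum":1},"rx":{"type":"number","minimum":-1,"maximum":1},"ry":{"type":"number","minimum":-1,"maximum":1},"rz":{"type":"number","minimum":-1,"maximum":1},"claw":{"type":"number"}}}},"squeeze":{"type":"number"}},"required":["steps"]}

```bash
mkdir -p pics; cat > h.py <<'E'
from cell import robot, read_camera, camera_params, nets
import numpy as np, cv2
def cloud(cam):
    im,d=read_camera(cam); p=camera_params(cam)
    v,u=np.mgrid[:400,:640]
    c=np.stack([(u-p['cx'])/p['fx']*d,(v-p['cy'])/p['fy']*d,d],-1)
    X=(c-p['t'])@np.array(p['R'])
    X[d==0]=np.nan
    return im,X
E
python3 - <<'E'
from h import *
for c in('scene','top'):
    im,X=cloud(c); cv2.imwrite(f'pics/{c}0.png',im); np.save(c+'0.npy',X)
    p=camera_params(c); print(c,p['fx'],-np.array(p['R']).T@p['t'])
    for q in ['bottle_tall','bottle_mid','bottle_small','riser_low_top','riser_mid_top','riser_high_top','tray','slides','cup','kitchen_timer']:
        for m in nets.masks_of(c,q)[:4]:
            P=X[m['region']]; 
            print(q,'%.2f'%m['conf'],np.round(m['box']),np.round(np.nanmedian(P,0),3),'zmax %.3f'%np.nanpercentile(P[:,2],98))
        if 'riser' in q:
            for l in nets.landmark_of(c,q)[:3]:
                r,cc=np.round(l['pixel']).astype(int); print('  lm',q,'%.2f'%l['conf'],r,cc,np.round(X[r,cc],3))
s=robot.observe(); print(s['time'],s['tool_pos'],s['tool_rot'])
E
```

```text
scene 483.5007332740715 [-0.05063875  1.13629073  0.87607906]
bottle_tall 0.91 [298. 126. 311. 163.] [ 0.621 -0.204  0.087] zmax 0.134
bottle_tall 0.80 [369. 162. 383. 199.] [ 0.316 -0.091  0.082] zmax 0.130
bottle_tall 0.59 [314. 157. 322. 198.] [0.459 0.013 0.112] zmax 0.168
bottle_tall 0.57 [306. 186. 329. 215.] [0.469 0.03  0.034] zmax 0.041
bottle_mid 0.93 [277. 125. 296. 158.] [ 0.616 -0.077  0.138] zmax 0.191
riser_low_top 0.70 [264. 231. 301. 259.] [0.468 0.245 0.013] zmax 0.017
riser_low_top 0.49 [305. 187. 326. 214.] [0.469 0.031 0.033] zmax 0.041
  lm riser_low_top 0.59 241 285 [0.455 0.236 0.027]
riser_mid_top 0.78 [306. 187. 327. 214.] [0.466 0.031 0.033] zmax 0.041
riser_mid_top 0.61 [276. 150. 307. 187.] [ 0.602 -0.065  0.046] zmax 0.088
  lm riser_mid_top 0.82 195 324 [0.219 0.519 0.422]
riser_high_top 0.60 [275. 151. 306. 189.] [ 0.602 -0.067  0.044] zmax 0.088
  lm riser_high_top 0.66 280 256 [0.444 0.405 0.031]
  lm riser_high_top 0.61 158 289 [ 0.606 -0.071  0.094]
tray 0.77 [245. 184. 287. 209.] [0.626 0.058 0.005] zmax 0.013
cup 0.61 [246. 254. 271. 287.] [0.446
[... 743 characters left out ...]
.92 213 334 [ 0.437 -0.013  0.143]
  lm riser_mid_top 0.74 212 330 [ 0.44  -0.003  0.143]
riser_high_top 0.87 [340. 129. 379. 174.] [ 0.6   -0.082  0.083] zmax 0.088
  lm riser_high_top 0.55 148 363 [ 0.601 -0.091  0.156]
tray 0.71 [287. 136. 326. 175.] [0.627 0.062 0.004] zmax 0.012
tray 0.58 [240. 205. 250. 217.] [0.463 0.221 0.057] zmax 0.074
slides 0.74 [370. 204. 404. 235.] [ 0.436 -0.162  0.034] zmax 0.039
cup 0.70 [176. 199. 200. 225.] [0.454 0.377 0.065] zmax 0.070
cup 0.36 [228. 193. 270. 229.] [0.463 0.213 0.012] zmax 0.018
kitchen_timer 0.70 [423. 208. 454. 238.] [ 0.426 -0.31   0.015] zmax 0.022
1.4 [0.19659328 0.48681739 0.22677327] [3.14147058e+00 4.03224269e-05 2.75778631e+00]
```

View pics/scene0.png

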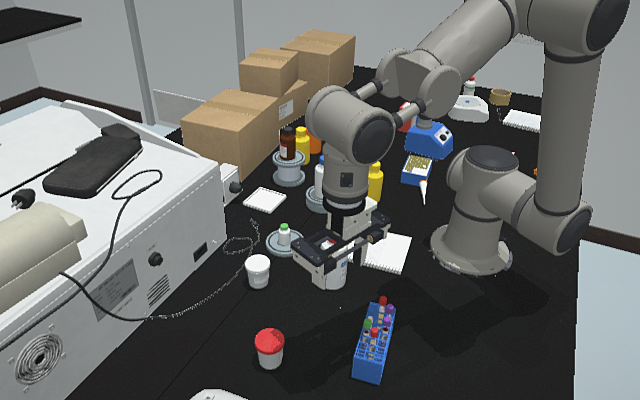

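View pics/top0.png

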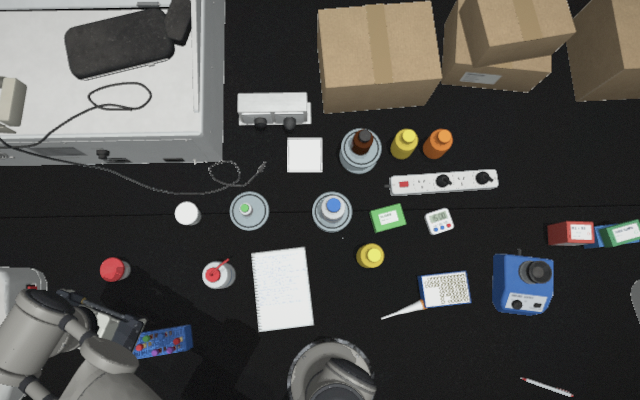

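The top view shows these candidates for bottle_tall:
- white with a blue cap on the medium riser (row 212, col 333), which fits the description
- yellow at (144,404) and (255,370), and orange at (143,438), which are the look-alikes to ignore

The brown bottle_mid is on the high riser (145,361). The green-capped bottle_small is on the low riser (209,247), and the white and red wash bottle at (275,218) is not it. The empty tray is at (155,305).

```bash
cat >> h.py <<'E'
def disc(X,c,z,rmax,tol=.006):
    m=(np.abs(X[...,2]-z)<tol)&(np.hypot(X[...,0]-c[0],X[...,1]-c[1])<rmax)
    P=X[m]
    (cx,cy),r=cv2.minEnclosingCircle(P[:,:2].astype(np.float32))
    R=cv2.minAreaRect(P[:,:2].astype(np.float32))
    return np.round([cx,cy,r,np.median(P[:,2]),*((np.percentile(P[:,:2],1,axis=0)+np.percentile(P[:,:2],99,axis=0))/2),len(P)],4),R
E
python3 - <<'E'
from h import *
X=np.load('top0.npy')
for n,c,z,r in [('low',(.465,.215),.012,.075),('mid',(.442,.0),.037,.075),('high',(.605,-.08),.084,.075),
 ('capT',(.442,0),.167,.03),('capM',(.61,-.08),.189,.03),('capS',(.465,.22),.070,.025),('bodyT?',(.442,0),.15,.04),
 ('tray',(.627,.062),.009,.09)]:
    d,R=disc(X,c,z,r); print(n,d,np.round(R[0],3),np.round(R[1],3),round(R[2],1))
im=cv2.imread('pics/top0.png')[110:280,170:470]; cv2.imwrite('pics/crop.png',cv2.resize(im,None,fx=2.6,fy=2.6,interpolation=2))
# obstacles: max heights in neighbourhood
for n,(a,b,c,d) in {'tray nbh':(.54,.72,.0,.2),'behind tray':(.69,.8,0,.25),'high nbh':(.52,.72,-.2,0)}.items():
    m=(X[...,0]>a)&(X[...,0]<b)&(X[...,1]>c)&(X[...,1]<d)&(X[...,2]>.02); P=X[m]; print(n,len(P),np.round(P.min(0),3) if len(P) else'',np.round(P.max(0),3) if len(P) else'')
E
```

```text
low [4.651e-01 2.096e-01 6.940e-02 1.200e-02 4.663e-01 2.199e-01 1.039e+03] [0.464 0.211] [0.135 0.121] 27.8
mid [ 4.574e-01 -1.090e-02  5.510e-02  3.720e-02  4.571e-01 -1.020e-02
  7.010e+02] [ 0.457 -0.01 ] [0.107 0.108] 43.0
high [ 6.235e-01 -9.200e-02  5.570e-02  8.400e-02  6.222e-01 -9.260e-02
  7.840e+02] [ 0.622 -0.092] [0.107 0.107] 42.5
capT [ 4.550e-01 -9.500e-03  1.730e-02  1.667e-01  4.540e-01 -9.500e-03
  1.410e+02] [ 0.454 -0.011] [0.032 0.031] 88.9
capM [ 6.241e-01 -9.080e-02  1.520e-02  1.883e-01  6.239e-01 -9.160e-02
  1.050e+02] [ 0.623 -0.091] [0.028 0.024] 51.8
capS [4.672e-01 2.245e-01 1.110e-02 6.930e-02 4.674e-01 2.241e-01 5.500e+01] [0.467 0.224] [0.021 0.019] 86.5
bodyT? [ 0.4507 -0.0103  0.0178  0.1519  0.4456 -0.0104 10.    ] [ 0.445 -0.011] [0.014 0.035] 2.0
tray [6.274e-01 6.200e-02 8.990e-02 5.300e-03 6.240e-01 6.540e-02 1.047e+03] [0.63  0.064] [0.174 0.173] 77.1
tray nbh 264 [0.686 0.066 0.041] [0.72  0.2   0.083]
behind tray 2284 [0.691 0.    0.02 ] [0.799 0.242 0.194]
high nbh 1560 [ 0.52 -0.2   0.02] [ 0.677 -0.039  0.195]
```

View pics/crop.png

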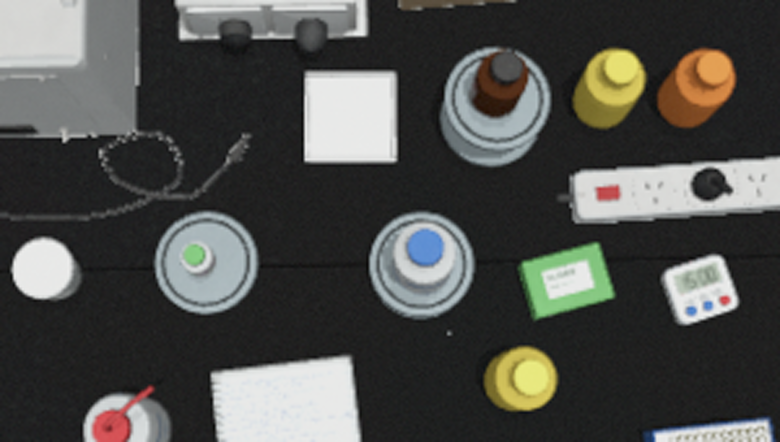

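The crop confirms the choice: white tall bottle with a blue cap on the medium riser, brown bottle on the high riser, and small green-capped bottle off-centre on the low riser. Next I refine the low riser and tray positions and check the clearances.

```bash
python3 - <<'E'
from h import *
X=np.load('top0.npy')
print('low',disc(X,(.463,.211),.012,.075,.0045)[0],'\nlow.068', disc(X,(.465,.213),.0125,.068,.003)[0])
d,R=disc(X,(.627,.062),.0095,.085,.003);print('tray',d,R)
for c in ('yellow',(.6,-.2)),('orange',(.6,-.28)),('yel2',(.36,-.1)):
    m=(X[...,2]>.12)&(X[...,2]<.14)&(np.hypot(X[...,0]-c[1][0],X[...,1]-c[1][1])<.07); print(c[0],np.round(np.nanmean(X[m],0),3))
m=(X[...,0]>.66)&(X[...,0]<.8)&(X[...,1]>-.02)&(X[...,1]<.25)&(X[...,2]>.03);P=X[m]
for y in np.arange(-.02,.25,.03):
    q=P[(P[:,1]>=y)&(P[:,1]<y+.03)]; print(round(y,2),np.round(q.min(0),3),np.round(q.max(0),3)) if len(q) else 0
E
```

```text
low [4.676e-01 2.092e-01 6.580e-02 1.210e-02 4.670e-01 2.199e-01 9.560e+02] 
low.068 [4.667e-01 2.199e-01 5.490e-02 1.240e-02 4.671e-01 2.197e-01 7.640e+02]
tray [6.245e-01 5.940e-02 7.800e-02 8.300e-03 6.267e-01 5.940e-02 3.080e+02] ((0.6269079446792603, 0.05770816653966904), (0.11191985756158829, 0.150211364030838), 6.551835060119629)
yellow [ 0.64  -0.213  0.129]
orange [ 0.636 -0.292  0.129]
yel2 [ 0.331 -0.109  0.13 ]
-0.02 [ 0.749 -0.02   0.03 ] [0.8   0.007 0.198]
0.04 [0.72  0.052 0.03 ] [0.779 0.07  0.102]
0.07 [0.688 0.07  0.031] [0.779 0.1   0.103]
0.1 [0.686 0.1   0.031] [0.781 0.13  0.102]
0.13 [0.72 0.13 0.03] [0.781 0.16  0.101]
0.16 [0.697 0.16  0.031] [0.782 0.19  0.103]
0.19 [0.699 0.19  0.032] [0.779 0.22  0.103]
0.22 [0.719 0.22  0.03 ] [0.78  0.242 0.102]
```

Call:
step_arm(steps=[{"x": -0.4655,"y": -0.19,"z": 0,"rz": -0.4887,"claw": 1},{"x": -0.4655,"y": -0.19,"z": 0,"rz": -0.4887,"claw": 1},{"x": -0.4655,"y": -0.19,"z": 0,"rz": -0.4887,"claw": 1},{"x": -0.4655,"y": -0.19,"z": 0,"rz": -0.4887,"claw": 1},{"x": -0.4655,"y": -0.19,"z": 0,"rz": -0.4887,"claw": 1},{"x": -0.4655,"y": -0.19,"z": 0,"rz": -0.4887,"claw": 1},{"x": -0.4655,"y": -0.19,"z": 0,"rz": -0.4887,"claw": 1},{"x": -0.4655,"y": -0.19,"z": 0,"rz": -0.4887,"claw": 1},{"x": -0.4655,"y": -0.19,"z": 0,"rz": -0.4887,"claw": 1},{"x": -0.4655,"y": -0.19,"z": 0,"rz": -0.4887,"claw": 1},{"x": -0.4655,"y": -0.19,"z": 0,"rz": -0.4887,"claw": 1},{"x": -0.4655,"y": -0.19,"z": 0,"rz": -0.4887,"claw": 1}])

```text
$.steps[0]: bad value
```

Call:
step_arm(steps=[{"x": -0.1,"y": -0.04,"z": 0.0,"rx": 0.0,"ry": 0.0,"rz": -0.1,"claw": 1.0}], squeeze=20)

```text
time: 1.48
tool_pos: [0.2234, 0.4611, 0.2267]
tool_rot: [3.139, -0.002, 2.841]
contact_force: [0.8, -0.8, -0.9]
opening: 0.0919
grip_force: 0.0
```

Call:
step_arm(steps=[{"x": -0.404,"y": -0.206,"z": 0.0,"rx": 0.0,"ry": 0.0,"rz": -0.38,"claw": 1.0},{"x": -0.404,"y": -0.206,"z": 0.0,"rx": 0.0,"ry": 0.0,"rz": -0.38,"claw": 1.0},{"x": -0.404,"y": -0.206,"z": 0.0,"rx": 0.0,"ry": 0.0,"rz": -0.38,"claw": 1.0},{"x": -0.404,"y": -0.206,"z": 0.0,"rx": 0.0,"ry": 0.0,"rz": -0.38,"claw": 1.0},{"x": -0.404,"y": -0.206,"z": 0.0,"rx": 0.0,"ry": 0.0,"rz": -0.38,"claw": 1.0},{"x": -0.404,"y": -0.206,"z": 0.0,"rx": 0.0,"ry": 0.0,"rz": -0.38,"claw": 1.0},{"x": -0.404,"y": -0.206,"z": 0.0,"rx": 0.0,"ry": 0.0,"rz": -0.38,"claw": 1.0},{"x": -0.404,"y": -0.206,"z": 0.0,"rx": 0.0,"ry": 0.0,"rz": -0.38,"claw": 1.0},{"x": -0.404,"y": -0.206,"z": 0.0,"rx": 0.0,"ry": 0.0,"rz": -0.38,"claw": 1.0},{"x": -0.404,"y": -0.206,"z": 0.0,"rx": 0.0,"ry": 0.0,"rz": -0.38,"claw": 1.0},{"x": -0.404,"y": -0.206,"z": 0.0,"rx": 0.0,"ry": 0.0,"rz": -0.38,"claw": 1.0}])

```text
time: 2.4
tool_pos: [0.4695, 0.2189, 0.2264]
tool_rot: [3.141, -0.001, 3.132]
contact_force: [-0.0, -0.3, -0.2]
opening: 0.0919
grip_force: 0.0
```

Call:
step_arm(steps=[{"x": 0.003,"y": 0.007,"z": 0.0,"rx": 0.0,"ry": 0.0,"rz": -0.012,"claw": 1.0},{"x": 0.003,"y": 0.007,"z": 0.05,"rx": 0.0,"ry": 0.0,"rz": -0.012,"claw": 1.0},{"x": 0.003,"y": 0.007,"z": 0.1,"rx": 0.0,"ry": 0.0,"rz": -0.012,"claw": 1.0},{"x": 0.003,"y": 0.007,"z": 0.15,"rx": 0.0,"ry": 0.0,"rz": -0.012,"claw": 1.0},{"x": 0.003,"y": 0.007,"z": 0.2,"rx": 0.0,"ry": 0.0,"rz": -0.012,"claw": 1.0},{"x": 0.003,"y": 0.007,"z": 0.24,"rx": 0.0,"ry": 0.0,"rz": -0.012,"claw": 1.0},{"x": 0.003,"y": 0.007,"z": 0.26,"rx": 0.0,"ry": 0.0,"rz": -0.012,"claw": 1.0},{"x": 0.003,"y": 0.007,"z": 0.272,"rx": 0.0,"ry": 0.0,"rz": -0.012,"claw": 1.0},{"x": 0.003,"y": 0.007,"z": 0.272,"rx": 0.0,"ry": 0.0,"rz": -0.012,"claw": 1.0}], squeeze=15)

```text
time: 3.15
tool_pos: [0.4651, 0.2259, 0.0214]
tool_rot: [-3.141, -0.003, -3.137]
contact_force: [-0.0, -0.0, 0.8]
opening: 0.0917
grip_force: 0.0
```

Call:
step_arm(steps=[{"x": 0.0,"y": 0.0,"z": 0.0,"rx": 0.0,"ry": 0.0,"rz": 0.0,"claw": -1.0},{"x": 0.0,"y": 0.0,"z": 0.0,"rx": 0.0,"ry": 0.0,"rz": 0.0,"claw": -1.0},{"x": 0.0,"y": 0.0,"z": 0.0,"rx": 0.0,"ry": 0.0,"rz": 0.0,"claw": -1.0},{"x": 0.0,"y": 0.0,"z": 0.0,"rx": 0.0,"ry": 0.0,"rz": 0.0,"claw": -1.0},{"x": 0.0,"y": 0.0,"z": 0.0,"rx": 0.0,"ry": 0.0,"rz": 0.0,"claw": -1.0},{"x": 0.0,"y": 0.0,"z": 0.0,"rx": 0.0,"ry": 0.0,"rz": 0.0,"claw": -1.0},{"x": 0.0,"y": 0.0,"z": 0.0,"rx": 0.0,"ry": 0.0,"rz": 0.0,"claw": -1.0},{"x": 0.0,"y": 0.0,"z": 0.0,"rx": 0.0,"ry": 0.0,"rz": 0.0,"claw": -1.0}])

```text
time: 3.82
tool_pos: [0.4671, 0.2248, 0.0229]
tool_rot: [3.141, 0.0, -3.139]
contact_force: [-0.2, -0.4, -0.2]
opening: 0.043
grip_force: 0.0
```

Call:
step_arm(steps=[{"x": 0.0,"y": 0.0,"z": 0.0,"rx": 0.0,"ry": 0.0,"rz": 0.0,"claw": -1.0},{"x": 0.0,"y": 0.0,"z": 0.0,"rx": 0.0,"ry": 0.0,"rz": 0.0,"claw": -1.0},{"x": 0.0,"y": 0.0,"z": 0.0,"rx": 0.0,"ry": 0.0,"rz": 0.0,"claw": -1.0},{"x": 0.0,"y": 0.0,"z": 0.0,"rx": 0.0,"ry": 0.0,"rz": 0.0,"claw": -1.0},{"x": 0.0,"y": 0.0,"z": 0.0,"rx": 0.0,"ry": 0.0,"rz": 0.0,"claw": -1.0},{"x": 0.0,"y": 0.0,"z": 0.0,"rx": 0.0,"ry": 0.0,"rz": 0.0,"claw": -1.0}])

```text
time: 4.32
tool_pos: [0.467, 0.2248, 0.0227]
tool_rot: [3.142, -0.0, -3.139]
contact_force: [-0.5, -0.5, 0.2]
opening: 0.032
grip_force: 15.0
```

Call:
step_arm(steps=[{"x": 0.0,"y": 0.0,"z": -0.03,"rx": 0.0,"ry": 0.0,"rz": 0.0,"claw": -1.0},{"x": 0.0,"y": 0.0,"z": -0.08,"rx": 0.0,"ry": 0.0,"rz": 0.0,"claw": -1.0},{"x": -0.01,"y": -0.01,"z": -0.12,"rx": 0.0,"ry": 0.0,"rz": 0.0,"claw": -1.0},{"x": -0.04,"y": -0.04,"z": -0.13,"rx": 0.0,"ry": 0.0,"rz": 0.0,"claw": -1.0},{"x": -0.07,"y": -0.066,"z": -0.13,"rx": 0.0,"ry": 0.0,"rz": 0.0,"claw": -1.0},{"x": -0.1,"y": -0.094,"z": -0.13,"rx": 0.0,"ry": 0.0,"rz": 0.0,"claw": -1.0},{"x": -0.13,"y": -0.122,"z": -0.13,"rx": 0.0,"ry": 0.0,"rz": 0.0,"claw": -1.0},{"x": -0.16,"y": -0.15,"z": -0.13,"rx": 0.0,"ry": 0.0,"rz": 0.0,"claw": -1.0},{"x": -0.19,"y": -0.18,"z": -0.13,"rx": 0.0,"ry": 0.0,"rz": 0.0,"claw": -1.0},{"x": -0.213,"y": -0.2,"z": -0.13,"rx": 0.0,"ry": 0.0,"rz": 0.0,"claw": -1.0},{"x": -0.213,"y": -0.2,"z": -0.13,"rx": 0.0,"ry": 0.0,"rz": 0.0,"claw": -1.0},{"x": -0.213,"y": -0.2,"z": -0.13,"rx": 0.0,"ry": 0.0,"rz": 0.0,"claw": -1.0}])

```text
time: 5.32
tool_pos: [0.6273, 0.0744, 0.1195]
tool_rot: [3.141, -0.001, -3.141]
contact_force: [-0.5, 0.5, -0.3]
opening: 0.0324
grip_force: 15.0
```

Call:
step_arm(steps=[{"x": 0.0,"y": 0.0,"z": 0.04,"rx": 0.0,"ry": 0.0,"rz": 0.0,"claw": -1.0},{"x": 0.0,"y": 0.0,"z": 0.08,"rx": 0.0,"ry": 0.0,"rz": 0.0,"claw": -1.0},{"x": 0.0,"y": 0.0,"z": 0.11,"rx": 0.0,"ry": 0.0,"rz": 0.0,"claw": -1.0},{"x": 0.0,"y": 0.0,"z": 0.125,"rx": 0.0,"ry": 0.0,"rz": 0.0,"claw": -1.0},{"x": 0.0,"y": 0.0,"z": 0.133,"rx": 0.0,"ry": 0.0,"rz": 0.0,"claw": -1.0},{"x": 0.0,"y": 0.0,"z": 0.138,"rx": 0.0,"ry": 0.0,"rz": 0.0,"claw": -1.0},{"x": 0.0,"y": 0.0,"z": 0.138,"rx": 0.0,"ry": 0.0,"rz": 0.0,"claw": -1.0},{"x": 0.0,"y": 0.0,"z": 0.138,"rx": 0.0,"ry": 0.0,"rz": 0.0,"claw": -1.0}])

```text
time: 5.98
tool_pos: [0.6279, 0.0755, 0.018]
tool_rot: [3.141, 0.002, -3.139]
contact_force: [0.4, -0.6, -0.0]
opening: 0.0316
grip_force: 15.0
```

Call:
step_arm(steps=[{"x": 0.0,"y": 0.0,"z": 0.0,"rx": 0.0,"ry": 0.0,"rz": 0.0,"claw": 0.3},{"x": 0.0,"y": 0.0,"z": 0.0,"rx": 0.0,"ry": 0.0,"rz": 0.0,"claw": 0.3},{"x": 0.0,"y": 0.0,"z": 0.0,"rx": 0.0,"ry": 0.0,"rz": 0.0,"claw": 0.3},{"x": 0.0,"y": 0.0,"z": 0.0,"rx": 0.0,"ry": 0.0,"rz": 0.0,"claw": 0.3},{"x": 0.0,"y": 0.0,"z": 0.0,"rx": 0.0,"ry": 0.0,"rz": 0.0,"claw": 0.3},{"x": 0.0,"y": 0.0,"z": 0.0,"rx": 0.0,"ry": 0.0,"rz": 0.0,"claw": 0.3}])

```text
time: 6.48
tool_pos: [0.6272, 0.0752, 0.0169]
tool_rot: [3.142, 0.0, -3.139]
contact_force: [0.1, 0.3, -0.6]
opening: 0.0595
grip_force: 0.0
```

Call:
step_arm(steps=[{"x": 0.0,"y": 0.0,"z": -0.03,"rx": 0.0,"ry": 0.0,"rz": 0.0,"claw": 0.3},{"x": 0.0,"y": 0.0,"z": -0.08,"rx": 0.0,"ry": 0.0,"rz": 0.0,"claw": 0.3},{"x": 0.0,"y": 0.0,"z": -0.13,"rx": 0.0,"ry": 0.0,"rz": 0.0,"claw": 0.5},{"x": 0.0,"y": 0.0,"z": -0.18,"rx": 0.0,"ry": 0.0,"rz": 0.0,"claw": 0.5},{"x": 0.0,"y": 0.0,"z": -0.23,"rx": 0.0,"ry": 0.0,"rz": 0.0,"claw": 0.5},{"x": 0.01,"y": 0.0,"z": -0.27,"rx": 0.0,"ry": 0.0,"rz": 0.0,"claw": 0.5},{"x": 0.05,"y": -0.02,"z": -0.27,"rx": 0.0,"ry": 0.0,"rz": 0.0,"claw": 0.5},{"x": 0.1,"y": -0.04,"z": -0.27,"rx": 0.0,"ry": 0.0,"rz": 0.0,"claw": 0.5},{"x": 0.15,"y": -0.07,"z": -0.27,"rx": 0.0,"ry": 0.0,"rz": 0.0,"claw": 0.5},{"x": 0.2,"y": -0.1,"z": -0.27,"rx": 0.0,"ry": 0.0,"rz": 0.0,"claw": 0.5},{"x": 0.23,"y": -0.113,"z": -0.27,"rx": 0.0,"ry": 0.0,"rz": 0.0,"claw": 0.5},{"x": 0.23,"y": -0.113,"z": -0.27,"rx": 0.0,"ry": 0.0,"rz": 0.0,"claw": 0.5}])

```text
time: 7.48
tool_pos: [0.4503, -0.0112, 0.2193]
tool_rot: [-3.141, -0.003, -3.141]
contact_force: [1.3, 0.1, 0.8]
opening: 0.0689
grip_force: 0.0
```

Call:
step_arm(steps=[{"x": 0.0,"y": 0.0,"z": 0.0,"rx": 0.0,"ry": 0.0,"rz": 0.0,"claw": 0.5},{"x": 0.0,"y": 0.0,"z": 0.0,"rx": 0.0,"ry": 0.0,"rz": 0.0,"claw": 0.5}])

```text
time: 7.65
tool_pos: [0.4558, -0.01, 0.2197]
tool_rot: [3.142, 0.002, -3.139]
contact_force: [-0.5, 0.4, 1.0]
opening: 0.0683
grip_force: 0.0
```

```bash
python3 - <<'E'
from h import *
im,X=cloud('top'); cv2.imwrite('pics/top1.png',im)
print(disc(X,(.627,.075),.062,.03,.006)[0])
E
```

```text
[6.276e-01 7.770e-02 1.120e-02 6.260e-02 6.274e-01 7.690e-02 4.900e+01]
```

Call:
step_arm(steps=[{"x": 0.0,"y": 0.0,"z": 0.03,"rx": 0.0,"ry": 0.0,"rz": 0.0,"claw": 0.5},{"x": 0.0,"y": 0.0,"z": 0.06,"rx": 0.0,"ry": 0.0,"rz": 0.0,"claw": 0.5},{"x": 0.0,"y": 0.0,"z": 0.085,"rx": 0.0,"ry": 0.0,"rz": 0.0,"claw": 0.5},{"x": 0.0,"y": 0.0,"z": 0.097,"rx": 0.0,"ry": 0.0,"rz": 0.0,"claw": 0.5},{"x": 0.0,"y": 0.0,"z": 0.097,"rx": 0.0,"ry": 0.0,"rz": 0.0,"claw": 0.5},{"x": 0.0,"y": 0.0,"z": 0.097,"rx": 0.0,"ry": 0.0,"rz": 0.0,"claw": 0.0},{"x": 0.0,"y": 0.0,"z": 0.097,"rx": 0.0,"ry": 0.0,"rz": 0.0,"claw": 0.0},{"x": 0.0,"y": 0.0,"z": 0.097,"rx": 0.0,"ry": 0.0,"rz": 0.0,"claw": -1.0},{"x": 0.0,"y": 0.0,"z": 0.097,"rx": 0.0,"ry": 0.0,"rz": 0.0,"claw": -1.0},{"x": 0.0,"y": 0.0,"z": 0.097,"rx": 0.0,"ry": 0.0,"rz": 0.0,"claw": -1.0},{"x": 0.0,"y": 0.0,"z": 0.097,"rx": 0.0,"ry": 0.0,"rz": 0.0,"claw": -1.0},{"x": 0.0,"y": 0.0,"z": 0.097,"rx": 0.0,"ry": 0.0,"rz": 0.0,"claw": -1.0}], squeeze=25)

```text
time: 8.7
tool_pos: [0.4552, -0.0101, 0.147]
tool_rot: [-3.141, 0.001, -3.139]
contact_force: [0.2, -1.2, 2.4]
opening: 0.0355
grip_force: 24.4
```

Call:
step_arm(steps=[{"x": 0.0,"y": 0.0,"z": 0.0,"rx": 0.0,"ry": 0.0,"rz": 0.0,"claw": -1.0},{"x": 0.0,"y": 0.0,"z": 0.0,"rx": 0.0,"ry": 0.0,"rz": 0.0,"claw": -1.0},{"x": 0.0,"y": 0.0,"z": 0.0,"rx": 0.0,"ry": 0.0,"rz": 0.0,"claw": -1.0}])

```text
time: 8.95
tool_pos: [0.4552, -0.0101, 0.1469]
tool_rot: [-3.141, 0.001, -3.139]
contact_force: [-0.2, -1.2, 5.9]
opening: 0.0356
grip_force: 24.4
```

Call:
step_arm(steps=[{"x": 0.0,"y": 0.0,"z": -0.02,"rx": 0.0,"ry": 0.0,"rz": 0.0,"claw": -1.0},{"x": 0.0,"y": 0.0,"z": -0.05,"rx": 0.0,"ry": 0.0,"rz": 0.0,"claw": -1.0},{"x": 0.0,"y": 0.01,"z": -0.07,"rx": 0.0,"ry": 0.0,"rz": 0.0,"claw": -1.0},{"x": -0.003,"y": 0.04,"z": -0.08,"rx": 0.0,"ry": 0.0,"rz": 0.0,"claw": -1.0},{"x": -0.006,"y": 0.08,"z": -0.08,"rx": 0.0,"ry": 0.0,"rz": 0.0,"claw": -1.0},{"x": -0.008,"y": 0.12,"z": -0.08,"rx": 0.0,"ry": 0.0,"rz": 0.0,"claw": -1.0},{"x": -0.01,"y": 0.16,"z": -0.08,"rx": 0.0,"ry": 0.0,"rz": 0.0,"claw": -1.0},{"x": -0.013,"y": 0.2,"z": -0.08,"rx": 0.0,"ry": 0.0,"rz": 0.0,"claw": -1.0},{"x": -0.016,"y": 0.24,"z": -0.08,"rx": 0.0,"ry": 0.0,"rz": 0.0,"claw": -1.0},{"x": -0.016,"y": 0.27,"z": -0.08,"rx": 0.0,"ry": 0.0,"rz": 0.0,"claw": -1.0},{"x": -0.016,"y": 0.295,"z": -0.08,"rx": 0.0,"ry": 0.0,"rz": 0.0,"claw": -1.0},{"x": -0.016,"y": 0.307,"z": -0.08,"rx": 0.0,"ry": 0.0,"rz": 0.0,"claw": -1.0}])

```text
time: 9.95
tool_pos: [0.4654, 0.2224, 0.2055]
tool_rot: [3.141, -0.002, -3.137]
contact_force: [-0.4, -0.0, -3.0]
opening: 0.0354
grip_force: 24.6
```

Call:
step_arm(steps=[{"x": 0.0,"y": 0.0,"z": 0.0,"rx": 0.0,"ry": 0.0,"rz": 0.0,"claw": -1.0},{"x": 0.0,"y": 0.0,"z": 0.0,"rx": 0.0,"ry": 0.0,"rz": 0.0,"claw": -1.0},{"x": 0.0,"y": 0.0,"z": 0.0,"rx": 0.0,"ry": 0.0,"rz": 0.0,"claw": -1.0}])

```text
time: 10.2
tool_pos: [0.4661, 0.2193, 0.2062]
tool_rot: [-3.141, -0.001, -3.14]
contact_force: [0.9, 0.6, -1.3]
opening: 0.0352
grip_force: 24.6
```

```bash
python3 - <<'E'
from h import *
im,X=cloud('scene'); cv2.imwrite('pics/s2.png',cv2.resize(im[120:320,200:440],None,fx=3,fy=3)); print(robot.observe()['tool_pos'])
E
```

```text
[0.46624    0.21917133 0.20632859]
```

View pics/s2.png

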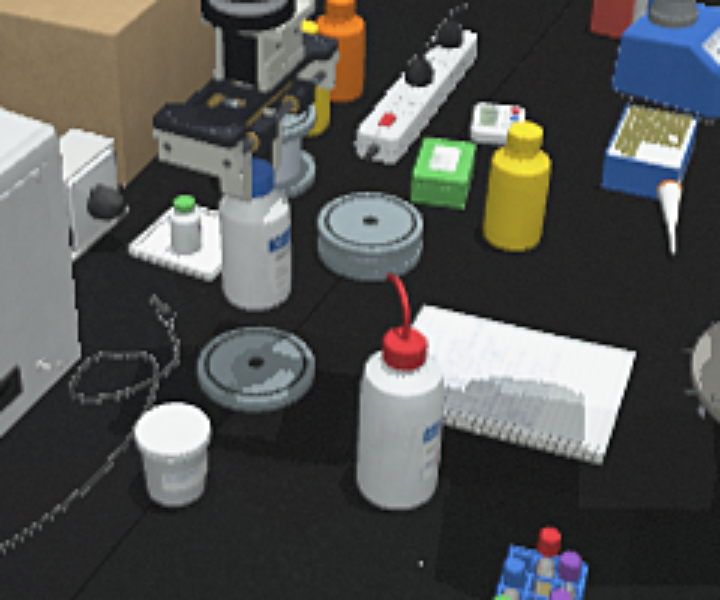

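The tall bottle hangs upright over the low riser (crop 257,250), and the small one stands upright in the tray (185,225). Next I lower the tall bottle.

Call:
step_arm(steps=[{"x": -0.001,"y": 0.001,"z": 0.03,"rx": 0.0,"ry": 0.0,"rz": 0.0,"claw": -1.0},{"x": -0.001,"y": 0.001,"z": 0.06,"rx": 0.0,"ry": 0.0,"rz": 0.0,"claw": -1.0},{"x": -0.001,"y": 0.001,"z": 0.085,"rx": 0.0,"ry": 0.0,"rz": 0.0,"claw": -1.0},{"x": -0.001,"y": 0.001,"z": 0.1,"rx": 0.0,"ry": 0.0,"rz": 0.0,"claw": -1.0},{"x": -0.001,"y": 0.001,"z": 0.107,"rx": 0.0,"ry": 0.0,"rz": 0.0,"claw": -1.0},{"x": -0.001,"y": 0.001,"z": 0.11,"rx": 0.0,"ry": 0.0,"rz": 0.0,"claw": -1.0},{"x": -0.001,"y": 0.001,"z": 0.111,"rx": 0.0,"ry": 0.0,"rz": 0.0,"claw": -1.0},{"x": -0.001,"y": 0.001,"z": 0.111,"rx": 0.0,"ry": 0.0,"rz": 0.0,"claw": -1.0},{"x": -0.001,"y": 0.001,"z": 0.111,"rx": 0.0,"ry": 0.0,"rz": 0.0,"claw": -1.0}])

```text
time: 11.0
tool_pos: [0.4676, 0.2211, 0.1241]
tool_rot: [3.141, 0.002, -3.139]
contact_force: [0.4, 0.2, -1.9]
opening: 0.0348
grip_force: 24.6
```

Call:
step_arm(steps=[{"x": 0.0,"y": 0.0,"z": 0.0,"rx": 0.0,"ry": 0.0,"rz": 0.0,"claw": 0.3},{"x": 0.0,"y": 0.0,"z": 0.0,"rx": 0.0,"ry": 0.0,"rz": 0.0,"claw": 0.3},{"x": 0.0,"y": 0.0,"z": 0.0,"rx": 0.0,"ry": 0.0,"rz": 0.0,"claw": 0.3},{"x": 0.0,"y": 0.0,"z": 0.0,"rx": 0.0,"ry": 0.0,"rz": 0.0,"claw": 0.3},{"x": 0.0,"y": 0.0,"z": 0.0,"rx": 0.0,"ry": 0.0,"rz": 0.0,"claw": 0.3},{"x": 0.0,"y": 0.0,"z": 0.0,"rx": 0.0,"ry": 0.0,"rz": 0.0,"claw": 0.3}])

```text
time: 11.5
tool_pos: [0.4671, 0.2211, 0.1233]
tool_rot: [3.141, 0.0, -3.139]
contact_force: [0.2, 0.5, -0.5]
opening: 0.0594
grip_force: 0.0
```

Call:
step_arm(steps=[{"x": 0.0,"y": 0.0,"z": -0.02,"rx": 0.0,"ry": 0.0,"rz": 0.0,"claw": 0.3},{"x": 0.0,"y": 0.0,"z": -0.06,"rx": 0.0,"ry": 0.0,"rz": 0.0,"claw": 0.3},{"x": 0.0,"y": 0.0,"z": -0.11,"rx": 0.0,"ry": 0.0,"rz": 0.0,"claw": 1.0},{"x": 0.0,"y": 0.0,"z": -0.16,"rx": 0.0,"ry": 0.0,"rz": 0.0,"claw": 1.0},{"x": -0.01,"y": -0.02,"z": -0.19,"rx": 0.0,"ry": 0.0,"rz": 0.0,"claw": 1.0},{"x": -0.03,"y": -0.065,"z": -0.196,"rx": 0.0,"ry": 0.0,"rz": 0.0,"claw": 1.0},{"x": -0.055,"y": -0.11,"z": -0.196,"rx": 0.0,"ry": 0.0,"rz": 0.0,"claw": 1.0},{"x": -0.08,"y": -0.155,"z": -0.196,"rx": 0.0,"ry": 0.0,"rz": 0.0,"claw": 1.0},{"x": -0.1,"y": -0.2,"z": -0.196,"rx": 0.0,"ry": 0.0,"rz": 0.0,"claw": 1.0},{"x": -0.125,"y": -0.25,"z": -0.196,"rx": 0.0,"ry": 0.0,"rz": 0.0,"claw": 1.0},{"x": -0.15,"y": -0.3,"z": -0.196,"rx": 0.0,"ry": 0.0,"rz": 0.0,"claw": 1.0},{"x": -0.175,"y": -0.35,"z": -0.196,"rx": 0.0,"ry": 0.0,"rz": 0.0,"claw": 1.0}])

```text
time: 12.5
tool_pos: [0.5991, -0.0422, 0.2703]
tool_rot: [3.141, 0.0, -3.139]
contact_force: [1.4, 0.1, -0.5]
opening: 0.0914
grip_force: 0.0
```

```bash
python3 - <<'E'
from h import *
im,X=cloud('top'); 
print(disc(X,(.467,.22),.142,.035,.006)[0]); print(robot.observe()['tool_pos'])
E
```

```text
[4.663e-01 2.243e-01 1.780e-02 1.417e-01 4.667e-01 2.251e-01 1.500e+02]
[ 0.60166405 -0.0495025   0.26928403]
```

Call:
step_arm(steps=[{"x": -0.017,"y": -0.033,"z": 0.0,"rx": 0.0,"ry": 0.0,"rz": 0.0,"claw": 1.0},{"x": -0.034,"y": -0.066,"z": 0.0,"rx": 0.0,"ry": 0.0,"rz": 0.0,"claw": 1.0},{"x": -0.034,"y": -0.066,"z": 0.0,"rx": 0.0,"ry": 0.0,"rz": 0.0,"claw": 1.0},{"x": -0.034,"y": -0.066,"z": 0.0,"rx": 0.0,"ry": 0.0,"rz": 0.0,"claw": 1.0},{"x": -0.034,"y": -0.066,"z": 0.0,"rx": 0.0,"ry": 0.0,"rz": 0.0,"claw": 1.0}])

```text
time: 12.97
tool_pos: [0.6239, -0.0892, 0.2699]
tool_rot: [3.141, -0.001, -3.139]
contact_force: [-0.3, 0.8, -0.4]
opening: 0.0917
grip_force: 0.0
```

Call:
step_arm(steps=[{"x": 0.0,"y": -0.002,"z": 0.04,"rx": 0.0,"ry": 0.0,"rz": 0.0,"claw": 1.0},{"x": 0.0,"y": -0.002,"z": 0.08,"rx": 0.0,"ry": 0.0,"rz": 0.0,"claw": 1.0},{"x": 0.0,"y": -0.002,"z": 0.12,"rx": 0.0,"ry": 0.0,"rz": 0.0,"claw": 1.0},{"x": 0.0,"y": -0.002,"z": 0.155,"rx": 0.0,"ry": 0.0,"rz": 0.0,"claw": 1.0},{"x": 0.0,"y": -0.002,"z": 0.175,"rx": 0.0,"ry": 0.0,"rz": 0.0,"claw": 1.0},{"x": 0.0,"y": -0.002,"z": 0.185,"rx": 0.0,"ry": 0.0,"rz": 0.0,"claw": 1.0},{"x": 0.0,"y": -0.002,"z": 0.185,"rx": 0.0,"ry": 0.0,"rz": 0.0,"claw": 1.0},{"x": 0.0,"y": -0.002,"z": 0.185,"rx": 0.0,"ry": 0.0,"rz": 0.0,"claw": 1.0}])

```text
time: 13.63
tool_pos: [0.6245, -0.0906, 0.1324]
tool_rot: [-3.141, 0.001, -3.138]
contact_force: [0.2, -0.2, 0.4]
opening: 0.0918
grip_force: 0.0
```

Call:
step_arm(steps=[{"x": 0.0,"y": 0.0,"z": 0.0,"rx": 0.0,"ry": 0.0,"rz": 0.0,"claw": -1.0},{"x": 0.0,"y": 0.0,"z": 0.0,"rx": 0.0,"ry": 0.0,"rz": 0.0,"claw": -1.0},{"x": 0.0,"y": 0.0,"z": 0.0,"rx": 0.0,"ry": 0.0,"rz": 0.0,"claw": -1.0},{"x": 0.0,"y": 0.0,"z": 0.0,"rx": 0.0,"ry": 0.0,"rz": 0.0,"claw": -1.0},{"x": 0.0,"y": 0.0,"z": 0.0,"rx": 0.0,"ry": 0.0,"rz": 0.0,"claw": -1.0},{"x": 0.0,"y": 0.0,"z": 0.0,"rx": 0.0,"ry": 0.0,"rz": 0.0,"claw": -1.0},{"x": 0.0,"y": 0.0,"z": 0.0,"rx": 0.0,"ry": 0.0,"rz": 0.0,"claw": -1.0},{"x": 0.0,"y": 0.0,"z": 0.0,"rx": 0.0,"ry": 0.0,"rz": 0.0,"claw": -1.0},{"x": 0.0,"y": 0.0,"z": 0.0,"rx": 0.0,"ry": 0.0,"rz": 0.0,"claw": -1.0},{"x": 0.0,"y": 0.0,"z": 0.0,"rx": 0.0,"ry": 0.0,"rz": 0.0,"claw": -1.0}])

```text
time: 14.47
tool_pos: [0.6243, -0.0915, 0.1316]
tool_rot: [-3.141, 0.0, -3.139]
contact_force: [-0.4, -0.8, 0.6]
opening: 0.0502
grip_force: 25.0
```

Call:
step_arm(steps=[{"x": 0.0,"y": 0.0,"z": -0.02,"rx": 0.0,"ry": 0.0,"rz": 0.0,"claw": -1.0},{"x": 0.0,"y": 0.0,"z": -0.05,"rx": 0.0,"ry": 0.0,"rz": 0.0,"claw": -1.0},{"x": 0.01,"y": 0.005,"z": -0.07,"rx": 0.0,"ry": 0.0,"rz": 0.0,"claw": -1.0},{"x": 0.04,"y": 0.02,"z": -0.07,"rx": 0.0,"ry": 0.0,"rz": 0.0,"claw": -1.0},{"x": 0.08,"y": 0.04,"z": -0.07,"rx": 0.0,"ry": 0.0,"rz": 0.0,"claw": -1.0},{"x": 0.12,"y": 0.06,"z": -0.07,"rx": 0.0,"ry": 0.0,"rz": 0.0,"claw": -1.0},{"x": 0.16,"y": 0.08,"z": -0.07,"rx": 0.0,"ry": 0.0,"rz": 0.0,"claw": -1.0},{"x": 0.195,"y": 0.098,"z": -0.07,"rx": 0.0,"ry": 0.0,"rz": 0.0,"claw": -1.0},{"x": 0.215,"y": 0.105,"z": -0.07,"rx": 0.0,"ry": 0.0,"rz": 0.0,"claw": -1.0},{"x": 0.223,"y": 0.108,"z": -0.07,"rx": 0.0,"ry": 0.0,"rz": 0.0,"claw": -1.0},{"x": 0.223,"y": 0.108,"z": -0.07,"rx": 0.0,"ry": 0.0,"rz": 0.0,"claw": -1.0},{"x": 0.223,"y": 0.108,"z": -0.07,"rx": 0.0,"ry": 0.0,"rz": 0.0,"claw": -1.0}])

```text
time: 15.47
tool_pos: [0.4577, -0.011, 0.1842]
tool_rot: [-3.141, 0.001, -3.139]
contact_force: [1.7, -0.2, -0.8]
opening: 0.0502
grip_force: 25.0
```

Call:
step_arm(steps=[{"x": 0.0,"y": 0.0,"z": 0.03,"rx": 0.0,"ry": 0.0,"rz": 0.0,"claw": -1.0},{"x": 0.0,"y": 0.0,"z": 0.06,"rx": 0.0,"ry": 0.0,"rz": 0.0,"claw": -1.0},{"x": 0.0,"y": 0.0,"z": 0.09,"rx": 0.0,"ry": 0.0,"rz": 0.0,"claw": -1.0},{"x": 0.0,"y": 0.0,"z": 0.115,"rx": 0.0,"ry": 0.0,"rz": 0.0,"claw": -1.0},{"x": 0.0,"y": 0.0,"z": 0.125,"rx": 0.0,"ry": 0.0,"rz": 0.0,"claw": -1.0},{"x": 0.0,"y": 0.0,"z": 0.129,"rx": 0.0,"ry": 0.0,"rz": 0.0,"claw": -1.0},{"x": 0.0,"y": 0.0,"z": 0.131,"rx": 0.0,"ry": 0.0,"rz": 0.0,"claw": -1.0},{"x": 0.0,"y": 0.0,"z": 0.131,"rx": 0.0,"ry": 0.0,"rz": 0.0,"claw": -1.0},{"x": 0.0,"y": 0.0,"z": 0.131,"rx": 0.0,"ry": 0.0,"rz": 0.0,"claw": -1.0}])

```text
time: 16.22
tool_pos: [0.4577, -0.0109, 0.0866]
tool_rot: [-3.141, 0.002, -3.139]
contact_force: [-0.3, 0.3, -1.4]
opening: 0.05
grip_force: 25.0
```

Call:
step_arm(steps=[{"x": 0.0,"y": 0.0,"z": 0.0,"rx": 0.0,"ry": 0.0,"rz": 0.0,"claw": 0.7},{"x": 0.0,"y": 0.0,"z": 0.0,"rx": 0.0,"ry": 0.0,"rz": 0.0,"claw": 0.7},{"x": 0.0,"y": 0.0,"z": 0.0,"rx": 0.0,"ry": 0.0,"rz": 0.0,"claw": 0.7},{"x": 0.0,"y": 0.0,"z": 0.0,"rx": 0.0,"ry": 0.0,"rz": 0.0,"claw": 0.7},{"x": 0.0,"y": 0.0,"z": 0.0,"rx": 0.0,"ry": 0.0,"rz": 0.0,"claw": 0.7},{"x": 0.0,"y": 0.0,"z": 0.0,"rx": 0.0,"ry": 0.0,"rz": 0.0,"claw": 0.7},{"x": 0.0,"y": 0.0,"z": -0.02,"rx": 0.0,"ry": 0.0,"rz": 0.0,"claw": 0.7},{"x": 0.0,"y": 0.0,"z": -0.06,"rx": 0.0,"ry": 0.0,"rz": 0.0,"claw": 0.7},{"x": 0.0,"y": 0.0,"z": -0.11,"rx": 0.0,"ry": 0.0,"rz": 0.0,"claw": 0.7},{"x": 0.0,"y": 0.0,"z": -0.15,"rx": 0.0,"ry": 0.0,"rz": 0.0,"claw": 0.7},{"x": 0.0,"y": 0.0,"z": -0.16,"rx": 0.0,"ry": 0.0,"rz": 0.0,"claw": 0.7},{"x": 0.0,"y": 0.0,"z": -0.16,"rx": 0.0,"ry": 0.0,"rz": 0.0,"claw": 0.7}])

```text
time: 17.22
tool_pos: [0.4581, -0.011, 0.208]
tool_rot: [-3.141, 0.005, -3.139]
contact_force: [0.3, -0.1, 0.6]
opening: 0.0778
grip_force: 0.0
```

Call:
step_arm(steps=[{"x": -0.03,"y": 0.02,"z": 0.0,"rx": 0.0,"ry": 0.0,"rz": 0.0,"claw": 0.7},{"x": -0.07,"y": 0.04,"z": 0.0,"rx": 0.0,"ry": 0.0,"rz": 0.0,"claw": 0.5},{"x": -0.12,"y": 0.06,"z": 0.0,"rx": 0.0,"ry": 0.0,"rz": 0.0,"claw": 0.5},{"x": -0.17,"y": 0.085,"z": 0.0,"rx": 0.0,"ry": 0.0,"rz": 0.0,"claw": 0.5},{"x": -0.205,"y": 0.105,"z": 0.0,"rx": 0.0,"ry": 0.0,"rz": 0.0,"claw": 0.4},{"x": -0.226,"y": 0.117,"z": 0.0,"rx": 0.0,"ry": 0.0,"rz": 0.0,"claw": 0.4},{"x": -0.226,"y": 0.117,"z": 0.0,"rx": 0.0,"ry": 0.0,"rz": 0.0,"claw": 0.4},{"x": -0.226,"y": 0.117,"z": 0.0,"rx": 0.0,"ry": 0.0,"rz": 0.0,"claw": 0.4},{"x": -0.226,"y": 0.117,"z": 0.0,"rx": 0.0,"ry": 0.0,"rz": 0.0,"claw": 0.4}])

```text
time: 17.97
tool_pos: [0.6248, 0.0771, 0.2039]
tool_rot: [-3.141, -0.003, -3.139]
contact_force: [0.2, -1.2, -0.6]
opening: 0.0644
grip_force: 0.0
```

```bash
python3 - <<'E'
from h import *
im,X=cloud('top'); cv2.imwrite('pics/t3.png',im)
print(disc(X,(.457,-.01),.142,.035,.006)[0]); print(robot.observe()['tool_pos'])
E
```

```text
[ 4.588e-01 -1.100e-02  1.550e-02  1.411e-01  4.595e-01 -9.800e-03
  1.130e+02]
[0.62489557 0.07694972 0.20463505]
```

Call:
step_arm(steps=[{"x": -0.003,"y": 0.0,"z": 0.05,"rx": 0.0,"ry": 0.0,"rz": 0.0,"claw": 0.4},{"x": -0.003,"y": 0.0,"z": 0.1,"rx": 0.0,"ry": 0.0,"rz": 0.0,"claw": 0.4},{"x": -0.003,"y": 0.0,"z": 0.15,"rx": 0.0,"ry": 0.0,"rz": 0.0,"claw": 0.4},{"x": -0.003,"y": 0.0,"z": 0.19,"rx": 0.0,"ry": 0.0,"rz": 0.0,"claw": 0.4},{"x": -0.003,"y": 0.0,"z": 0.22,"rx": 0.0,"ry": 0.0,"rz": 0.0,"claw": 0.4},{"x": -0.003,"y": 0.0,"z": 0.24,"rx": 0.0,"ry": 0.0,"rz": 0.0,"claw": 0.4},{"x": -0.003,"y": 0.0,"z": 0.25,"rx": 0.0,"ry": 0.0,"rz": 0.0,"claw": 0.4},{"x": -0.003,"y": 0.0,"z": 0.25,"rx": 0.0,"ry": 0.0,"rz": 0.0,"claw": 0.4},{"x": -0.003,"y": 0.0,"z": 0.25,"rx": 0.0,"ry": 0.0,"rz": 0.0,"claw": 0.4}], squeeze=15)

```text
time: 18.77
tool_pos: [0.6284, 0.0771, 0.019]
tool_rot: [3.142, 0.001, -3.139]
contact_force: [0.6, -0.0, 0.3]
opening: 0.0644
grip_force: 0.0
```

Call:
step_arm(steps=[{"x": 0.0,"y": 0.0,"z": 0.0,"rx": 0.0,"ry": 0.0,"rz": 0.0,"claw": -1.0},{"x": 0.0,"y": 0.0,"z": 0.0,"rx": 0.0,"ry": 0.0,"rz": 0.0,"claw": -1.0},{"x": 0.0,"y": 0.0,"z": 0.0,"rx": 0.0,"ry": 0.0,"rz": 0.0,"claw": -1.0},{"x": 0.0,"y": 0.0,"z": 0.0,"rx": 0.0,"ry": 0.0,"rz": 0.0,"claw": -1.0},{"x": 0.0,"y": 0.0,"z": 0.0,"rx": 0.0,"ry": 0.0,"rz": 0.0,"claw": -1.0},{"x": 0.0,"y": 0.0,"z": 0.0,"rx": 0.0,"ry": 0.0,"rz": 0.0,"claw": -1.0},{"x": 0.0,"y": 0.0,"z": 0.0,"rx": 0.0,"ry": 0.0,"rz": 0.0,"claw": -1.0},{"x": 0.0,"y": 0.0,"z": 0.0,"rx": 0.0,"ry": 0.0,"rz": 0.0,"claw": -1.0},{"x": 0.0,"y": 0.0,"z": 0.0,"rx": 0.0,"ry": 0.0,"rz": 0.0,"claw": -1.0}])

```text
time: 19.52
tool_pos: [0.6285, 0.0775, 0.0186]
tool_rot: [3.142, 0.001, -3.139]
contact_force: [-1.1, -1.1, 3.5]
opening: 0.0318
grip_force: 15.0
```

Call:
step_arm(steps=[{"x": 0.0,"y": 0.0,"z": -0.03,"rx": 0.0,"ry": 0.0,"rz": 0.0,"claw": -1.0},{"x": 0.0,"y": 0.0,"z": -0.07,"rx": 0.0,"ry": 0.0,"rz": 0.0,"claw": -1.0},{"x": 0.0,"y": 0.0,"z": -0.12,"rx": 0.0,"ry": 0.0,"rz": 0.0,"claw": -1.0},{"x": 0.0,"y": 0.0,"z": -0.16,"rx": 0.0,"ry": 0.0,"rz": 0.0,"claw": -1.0},{"x": 0.0,"y": 0.0,"z": -0.18,"rx": 0.0,"ry": 0.0,"rz": 0.0,"claw": -1.0},{"x": 0.003,"y": -0.03,"z": -0.18,"rx": 0.0,"ry": 0.0,"rz": 0.0,"claw": -1.0},{"x": 0.006,"y": -0.07,"z": -0.18,"rx": 0.0,"ry": 0.0,"rz": 0.0,"claw": -1.0},{"x": 0.006,"y": -0.11,"z": -0.18,"rx": 0.0,"ry": 0.0,"rz": 0.0,"claw": -1.0},{"x": 0.006,"y": -0.15,"z": -0.18,"rx": 0.0,"ry": 0.0,"rz": 0.0,"claw": -1.0},{"x": 0.006,"y": -0.19,"z": -0.18,"rx": 0.0,"ry": 0.0,"rz": 0.0,"claw": -1.0},{"x": 0.006,"y": -0.215,"z": -0.18,"rx": 0.0,"ry": 0.0,"rz": 0.0,"claw": -1.0},{"x": 0.006,"y": -0.226,"z": -0.18,"rx": 0.0,"ry": 0.0,"rz": 0.0,"claw": -1.0}])

```text
time: 20.52
tool_pos: [0.6239, -0.095, 0.1528]
tool_rot: [-3.141, -0.001, 3.141]
contact_force: [0.8, -0.3, 0.3]
opening: 0.0317
grip_force: 15.0
```

Call:
step_arm(steps=[{"x": 0.0,"y": 0.0,"z": 0.0,"rx": 0.0,"ry": 0.0,"rz": 0.0,"claw": -1.0},{"x": 0.0,"y": 0.0,"z": 0.02,"rx": 0.0,"ry": 0.0,"rz": 0.0,"claw": -1.0},{"x": 0.0,"y": 0.0,"z": 0.045,"rx": 0.0,"ry": 0.0,"rz": 0.0,"claw": -1.0},{"x": 0.0,"y": 0.0,"z": 0.06,"rx": 0.0,"ry": 0.0,"rz": 0.0,"claw": -1.0},{"x": 0.0,"y": 0.0,"z": 0.068,"rx": 0.0,"ry": 0.0,"rz": 0.0,"claw": -1.0},{"x": 0.0,"y": 0.0,"z": 0.071,"rx": 0.0,"ry": 0.0,"rz": 0.0,"claw": -1.0},{"x": 0.0,"y": 0.0,"z": 0.071,"rx": 0.0,"ry": 0.0,"rz": 0.0,"claw": -1.0},{"x": 0.0,"y": 0.0,"z": 0.071,"rx": 0.0,"ry": 0.0,"rz": 0.0,"claw": -1.0},{"x": 0.0,"y": 0.0,"z": 0.071,"rx": 0.0,"ry": 0.0,"rz": 0.0,"claw": -1.0}])

```text
time: 21.27
tool_pos: [0.6248, -0.092, 0.1009]
tool_rot: [-3.141, 0.002, -3.139]
contact_force: [-0.2, 0.5, -0.4]
opening: 0.0318
grip_force: 15.0
```

Call:
step_arm(steps=[{"x": 0.0,"y": 0.0,"z": 0.0015,"rx": 0.0,"ry": 0.0,"rz": 0.0,"claw": -1.0},{"x": 0.0,"y": 0.0,"z": 0.0015,"rx": 0.0,"ry": 0.0,"rz": 0.0,"claw": -1.0},{"x": 0.0,"y": 0.0,"z": 0.0015,"rx": 0.0,"ry": 0.0,"rz": 0.0,"claw": 0.3},{"x": 0.0,"y": 0.0,"z": 0.0015,"rx": 0.0,"ry": 0.0,"rz": 0.0,"claw": 0.3},{"x": 0.0,"y": 0.0,"z": 0.0015,"rx": 0.0,"ry": 0.0,"rz": 0.0,"claw": 0.3},{"x": 0.0,"y": 0.0,"z": 0.0015,"rx": 0.0,"ry": 0.0,"rz": 0.0,"claw": 0.3},{"x": 0.0,"y": 0.0,"z": 0.0015,"rx": 0.0,"ry": 0.0,"rz": 0.0,"claw": 0.3},{"x": 0.0,"y": 0.0,"z": 0.0015,"rx": 0.0,"ry": 0.0,"rz": 0.0,"claw": 0.3},{"x": 0.0,"y": 0.0,"z": -0.02,"rx": 0.0,"ry": 0.0,"rz": 0.0,"claw": 0.3},{"x": 0.0,"y": 0.0,"z": -0.06,"rx": 0.0,"ry": 0.0,"rz": 0.0,"claw": 0.3},{"x": 0.0,"y": 0.0,"z": -0.11,"rx": 0.0,"ry": 0.0,"rz": 0.0,"claw": 0.3},{"x": 0.0,"y": 0.0,"z": -0.16,"rx": 0.0,"ry": 0.0,"rz": 0.0,"claw": 0.3}])

```text
time: 22.27
tool_pos: [0.6236, -0.0919, 0.2207]
tool_rot: [3.141, -0.002, -3.139]
contact_force: [0.8, -0.7, 0.9]
opening: 0.0597
grip_force: 0.0
```

Call:
step_arm(steps=[{"x": 0.04,"y": 0.03,"z": -0.02,"rx": 0.0,"ry": 0.0,"rz": 0.0,"claw": 0.3},{"x": 0.08,"y": 0.07,"z": -0.04,"rx": 0.0,"ry": 0.0,"rz": 0.0,"claw": 0.3},{"x": 0.12,"y": 0.11,"z": -0.04,"rx": 0.0,"ry": 0.0,"rz": 0.0,"claw": 0.3},{"x": 0.16,"y": 0.15,"z": -0.04,"rx": 0.0,"ry": 0.0,"rz": 0.0,"claw": 0.3},{"x": 0.2,"y": 0.18,"z": -0.04,"rx": 0.0,"ry": 0.0,"rz": 0.0,"claw": 0.3},{"x": 0.22,"y": 0.2,"z": -0.04,"rx": 0.0,"ry": 0.0,"rz": 0.0,"claw": 0.3},{"x": 0.22,"y": 0.2,"z": -0.04,"rx": 0.0,"ry": 0.0,"rz": 0.0,"claw": 0.3},{"x": 0.22,"y": 0.2,"z": -0.04,"rx": 0.0,"ry": 0.0,"rz": 0.0,"claw": 0.3}])

```text
time: 22.93
tool_pos: [0.4586, 0.0581, 0.2507]
tool_rot: [-3.141, 0.002, -3.137]
contact_force: [0.8, -0.7, 0.8]
opening: 0.0595
grip_force: 0.0
```

```bash
python3 - <<'E'
from h import *
im,X=cloud('top'); cv2.imwrite('pics/t4.png',cv2.resize(im[110:280,170:470],None,fx=2.6,fy=2.6))
for n,c,z,r in [('T',(.467,.22),.142,.035),('M',(.457,-.01),.142,.035),('S',(.623,-.092),.142,.03)]: print(n,disc(X,c,z,r)[0])
for n,c,z,r in [('low',(.467,.22),.012,.068),('mid',(.457,-.01),.037,.07),('high',(.623,-.092),.084,.07)]: print(n,disc(X,c,z,r,.004)[0])
im,_=cloud('scene'); cv2.imwrite('pics/s4.png',cv2.resize(im[100:300,200:440],None,fx=3,fy=3))
E
```

```text
T [4.663e-01 2.243e-01 1.810e-02 1.415e-01 4.666e-01 2.250e-01 1.540e+02]
  return _methods._mean(a, axis=axis, dtype=dtype,
  ret = ret.dtype.type(ret / rcount)
Traceback (most recent call last):
  File "h.py", line 15, in disc
    return np.round([cx,cy,r,np.median(P[:,2]),*((np.percentile(P[:,:2],1,axis=0)+np.percentile(P[:,:2],99,axis=0))/2),len(P)],4),R
                                                  ~~~~~~~~~~~~~^^^^^^^^^^^^^^^^^^
IndexError: index -1 is out of bounds for axis 0 with size 0
```

View pics/t4.png

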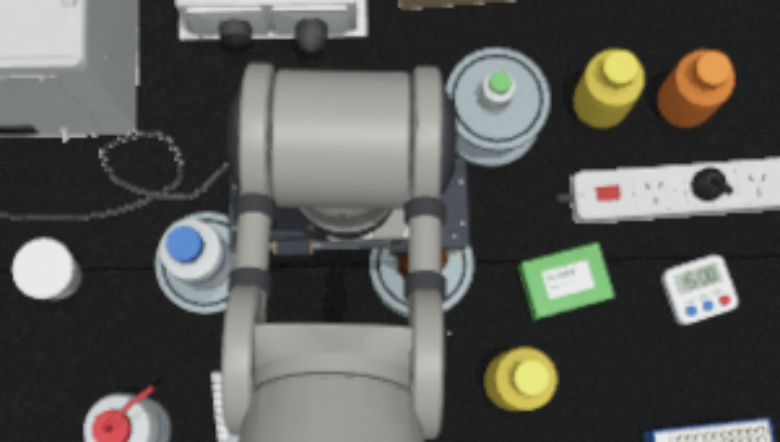

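The top crop shows the small bottle upright in the ring of the high riser (88,498) and the tall one on the low riser (243,185). The arm hides the mid bottle, so I check it from the scene camera.

```bash
python3 - <<'E'
from h import *
im,X=cloud('top')
for n,c,z,r in [('S',(.623,-.092),.142,.03),('low',(.467,.22),.012,.062),('high',(.623,-.092),.084,.07)]: print(n,disc(X,c,z,r,.004)[0])
im,_=cloud('scene'); cv2.imwrite('pics/s4.png',cv2.resize(im[100:300,200:440],None,fx=3,fy=3))
E
```

```text
S [ 6.235e-01 -9.050e-02  1.100e-02  1.412e-01  6.235e-01 -8.980e-02
  5.000e+01]
low [4.701e-01 2.190e-01 5.790e-02 1.210e-02 4.667e-01 2.339e-01 3.240e+02]
high [ 6.228e-01 -9.280e-02  5.500e-02  8.410e-02  6.228e-01 -9.450e-02
  9.330e+02]
```

View pics/s4.png

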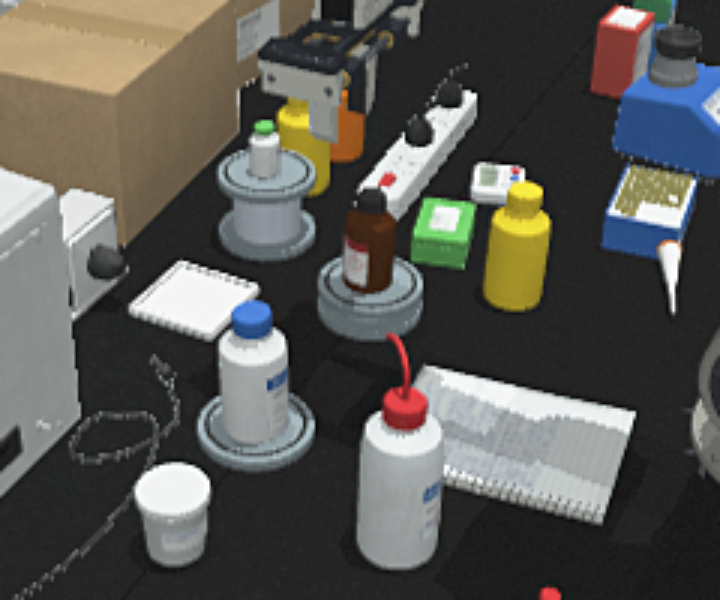

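All three bottles stand upright in the middle of their own risers. The gripper is clear and the slide box, cup and timer are where they were, so I hand in.

```bash
python3 -c "
from cell import robot
print(robot.hand_in())"
```

```text
the job is handed in; nothing more can be done
None
```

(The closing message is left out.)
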